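Swap the hot-air styler's attachment and put the barrels away

TASK

Change the attachment on the docked hair styler: twist the smooth barrel that is locked on the handle anticlockwise (seen from above) to its stop and lift it off, then press the round bristle brush onto the handle's neck, turning it until it drops down over the two lugs, and twist it clockwise to its stop so that it is locked. Stand every smooth barrel on the desk, including the one you took off, upright and fully down in the well of the white stand that matches its diameter. Leave the blender case, nail file, mirror and brow pencil where they are.

Things in the scene. Friction and masses are not known exactly. Their poses are not given: they have to be found in the camera images.
- coupler (a point): Point on the upright axis of the docked styler handle at its shoulder, 120 mm above the desk, where the foot of a fitted attachment rests; z up. The grey handle (42 mm across) stands in a black round charging dock (120 mm across at the desk, 46 mm high); neither moves. A white mark on the handle's side shows the +y side. At the start the 50 mm barrel is locked on it.
- neck_top (a point): Top of the steel neck that rises 24 mm above the shoulder: 16 mm across, coned over its last 5 mm. Two lugs stick out from it along +y and -y of this frame (the coupler's frame): each 8 mm wide, reaching 13.5 mm from the axis, from 8 to 14 mm above the shoulder.
- brush_mid (a point): Round bristle brush attachment, 118 mm tall: point on its axis half-way up (59 mm above its underside), z up along it. Silver foot 44 mm across (lowest 30 mm), black bristles 47 mm across from 38 to 80 mm up, above them a black round tip. Locked, it has 2 mm of play up and down but cannot be lifted off.
- brush_tip (a point): Middle of the brush's black cool-touch tip, 45 mm above brush_mid: a cylinder 34 mm across, from 20 mm below this point to 14 mm above it; grip the brush here. A black line across its silver top face runs from slot to slot (along the brush's y).
- brush_foot (a point): Centre of the brush's underside. Flange 6 mm thick: 19 mm bore, two slots 11 mm wide along +y and -y (15 mm or more from the axis), a black mark over each outside. It stops on the lugs 14 mm high; slots within about 6 degrees of the lugs (either way round) it drops to the shoulder. Turned clockwise from above about 70 degrees to a stop it is locked; anticlockwise back to the other stop it is free.
- barrel36_mid (a point): Smooth silver curling barrel 36 mm across, 100 mm tall: point on its axis half-way up (50 mm above its underside), z along its axis up. Same keyed foot as the brush, slots along its +y and -y axes. May be absent. The attachments weigh 80 to 200 g.
- barrel43_mid (a point): The same, 43 mm across, 100 mm tall. May be absent.
- barrel50_mid (a point): The same, 50 mm across, 100 mm tall. At the start it is locked on the handle, its underside at the shoulder. It comes off like the brush: turn it anticlockwise seen from above by about 60 degrees to its stop, where the slots lie in line with the lugs, and lift it straight up by at least 26 mm.
- barrel57_mid (a point): The same, 57 mm across, 100 mm tall. May be absent.
- barrel64_mid (a point): The same, 64 mm across, 100 mm tall. May be absent.
- well36 (a point): Centre of the mouth (upper face) of the smallest well in the fixed white stand, a block 92 mm wide, 331 mm long and 45 mm high with five wells in a row, growing along its y axis. The well is round, 39 mm across and 38 mm deep, its rim bevelled by 2 mm, for the 36 mm barrel.
- well43 (a point): Mouth of the second well of the stand, 46 mm across and 38 mm deep, for the 43 mm barrel.
- well50 (a point): Mouth of the middle well of the stand, 53 mm across and 38 mm deep, for the 50 mm barrel.
- well57 (a point): Mouth of the fourth well of the stand, 60 mm across and 38 mm deep, for the 57 mm barrel.
- well64 (a point): Mouth of the largest well of the stand, 67 mm across and 38 mm deep, for the 64 mm barrel.
- blender_case: Bystander: dark hard silicone makeup blender case, egg-shaped, 66 mm across and 72 mm tall; origin under its centre.
- nail_file: Bystander: glass nail file, 135 x 12 x 4 mm, lying flat; origin under its centre, x along it.
- mirror: Bystander: small rectangular standing mirror, 120 mm wide and 160 mm tall; origin under its centre.
- brow_pencil: Bystander: teal plastic brow pencil, 135 mm long, 9 mm thick, lying flat; origin near its middle, x along it.
Not all that is in view belongs to the job. Leave any green or turquoise look-alike of the part that bears barrel64_mid alone.

How it is judged:
On the way, in this order (a step that is already met when the one before it is completed fails the run):
1. the 50 mm barrel has been taken off the handle (horizontal distance between barrel50_mid and coupler above 0.06 m), for 0.2 s.
2. the brush has dropped down over the lugs of the handle's neck (horizontal distance between brush_mid and coupler below 0.006 m and z of brush_mid in the frame of coupler between 0.05 and 0.064 m), for 0.2 s.
At the end, for the whole second after the job is handed in: The brush rests on the handle's shoulder (within 5 mm in height, 6 mm sideways), turned clockwise at least 49 degrees from its slots being over the lugs; every smooth barrel stands upright in the well of its own diameter, within 6 mm of its centre and 4 mm of its floor (horizontal distance between brush_mid and coupler below 0.006 m and z of brush_mid in the frame of coupler below 0.064 m and angle between brush_mid's own z axis and vertical below 0.08 rad and angle between the y axis of brush_mid and the y axis of coupler, either way round above 0.85 rad and horizontal distance between barrel36_mid and well36 below 0.006 m and z of barrel36_mid in the frame of well36 below 0.016 m and angle between each of barrel36_mid, barrel43_mid, barrel50_mid, barrel57_mid, barrel64_mid's own z axis and vertical below 0.12 rad and horizontal distance between barrel43_mid and well43 below 0.006 m and z of barrel43_mid in the frame of well43 below 0.016 m and horizontal distance between barrel50_mid and well50 below 0.006 m and z of barrel50_mid in the frame of well50 below 0.016 m and horizontal distance between barrel57_mid and well57 below 0.006 m and z of barrel57_mid in the frame of well57 below 0.016 m and horizontal distance between barrel64_mid and well64 below 0.006 m and z of barrel64_mid in the frame of well64 below 0.016 m); the robot touches nothing.
It fails at once if a bystander (blender case, nail file, mirror, brow pencil) is shifted by more than 30 mm (distance of any of blender_case, nail_file, mirror, brow_pencil from where it was at the start of the episode above 0.03 m).
Of barrel36, barrel43, barrel57, barrel64 only 2 to 4 are there at a start; the rules pass over those that are not, and their reading is None.
At some moment in a run one of brush, barrel36, barrel43, barrel57, barrel64 may be knocked a few centimetres aside while the robot is not near it.
It also fails if it takes over 210 s, if anything falls off the work surface, if the arm or the gripper's body presses on something with over 40 N, if the wrist force passes 120 N, or if a joint passes its speed limit or range.

ROBOT

A 7-joint arm with a two-finger parallel gripper is mounted at the origin on the work surface. World frame = base frame: x ahead of the robot, y to its left, z up, the work surface at z = 0. Lengths are in m, angles in rad, forces in N, time in s.
With the tool pointing down it reaches from about 0.425 to 0.925 m from the base axis. Payload 6.8 kg.
Tool frame: the origin (TCP) lies on the mounting face of the last link; the fingertips stand 173 mm ahead of it and the grasp point (between the pads) lies 155 mm ahead of it; z points along the fingers, y is the line along which they close (so a half turn about z gives the same grasp; the last joint's range is limited). The gripper opens to 85 mm and grips with 20 to 120 N. Pads are 22 mm wide; open, the fingers measure 114 mm over their backs; the gripper's body (76 mm by 85 mm) begins 54 mm behind the grasp point. The pads swing forward as they close: fully open they stand 13 mm farther back than shut.
Start: joints at [1.048, 0.477, 0.022, 1.555, -0.011, 1.109, -0.083], TCP at [0.272, -0.618, 0.405] pointing down, gripper open.
Joint ranges: [-2.96, 2.96], [-0.34, 2.1], [-1.41, 1.46], [0.24, 2.44], [-1.37, 4.51], [0.17, 1.92], [-2.96, 2.96]. Speed limits (rad/s): [2.39, 2.39, 3.14, 3.14, 3.14, 3.14, 3.14].

INTERFACE

Orientations are given as a unit quaternion [w, x, y, z].
In Python, from station import bot gives the robot as it stands. The module is installed in compiled form; this text tells all that it offers.
- The arm moves only by the shell command python3 -m pendant 'ROWS' [FORCE]. ROWS is JSON, a list of rows, each a list of 5 numbers: the finger opening in m, from 0 to 0.0854, then the shift along the tool's x, y, z in m, then the turn about the tool's z in degrees. In form: [[jaw, x, y, z, yaw], ...]. A call has 1 to 12 rows; each row shifts and turns the commanded pose from where the row before left it, along the tool's axes as they then stand; what a row does not reach is not made up. A row lasts 1/12 s, in which the tool goes at most 41.7 mm and 7.16 degrees, less where a joint would pass 70% of its speed; a pose out of reach is approached as far as the arm can. A call with a gripper value outside its range is refused whole. The fingers move at their own pace and stop on an object; FORCE is the grip in N (left out, the last holds). Time passes only in rows, so rows that do not move let the fingers close. It gives the time, the measured TCP pose, the force, the opening and the grip force at its end, in the units of the state.
- bot.get_obs(): the state, without advancing time (a new reading comes with each control period).
- bot.read_camera(name): name is "scene" or "top"; returns (picture, depth): 400x640x3 uint8, blue, green, red; 400x640 float32, m along the optical axis (not along the pixel's ray), 0 where there is no reading.
- bot.camera_model(name): a dict with "intrinsics" (3x3 intrinsics, pixels), "dist_coeffs" ([k1, k2, p1, p2, k3] as OpenCV has them; the pictures are not rectified), "R" (3x3) and "t" (3): a world point X has camera coordinates R X + t. Camera axes: x right, y down, z forward; pixel columns grow to the right and rows downward; lengths in m; the calibration is good to about 2 mm. A picture is of the moment at which its call begins. camera_model takes no time and is no camera call.
- bot.hand_in(): hands the job in; it is judged then, once.
Trained networks look in the newest picture that a camera, given by its name, has taken for a name from the list of things; names that differ only in an ending like _2 or _b are one class to them, and where a whole thing is asked for, a point or a joint stands for the part that bears it (a point fixed in the world has none). Each returns a list of dicts, best first, with "score" (0 to 1); they miss things now and then, are a little off and sometimes report something else, mostly with a low value. They report only what shows in the picture. A call takes as long as a camera call. They do not tell look-alikes from the thing itself.
- bot.boxes_of(name, camera): "at" ([column, row] in pixels, amid what is visible of it).
- bot.trace(name, camera): "mask" (400x640 bool, what is visible of it) and "at" ([column, row] in pixels, amid what is visible of it).
- bot.pinpoint(name, camera): "at" ([column, row] in pixels: a listed point, or the origin of a listed thing).
The state is a dict: "t": time; "q": joint angles; "joint_vel": joint speeds; "joint_torque": joint torques, N m; "eef_pos": TCP position; "tool_rot": TCP orientation; "contact_force": force on the tool from outside, world axes, zero at the start; "torque": the same for the moment, N m; "gripper_width": opening from 0.0 (shut) to 1.0 (fully open); "grasp_force": force on a finger pad.
Only numpy, scipy, OpenCV 4.12 (cv2) and the standard library are available. Lean on these libraries where they do the work, as an engineer would, in place of code of your own. Each camera call takes 0.05 s, during which the arm holds its last target. There are 200 camera calls.

## Working session

There is one attempt and no reset: what is moved stays moved. The work goes in short steps, Python scripts to look and compute and a shell command to move; the robot and the scene stay as the last step left them, time stands still between calls to the robot, and variables do not carry over. Pictures are saved under pics/ and viewed, at most 14 in all, crops included, and the job is handed in when it is done.

```bash
mkdir -p pics
cat > h.py <<'E'
import numpy as np, cv2
from station import bot
def cam(n):
    m=bot.camera_model(n); return np.array(m["intrinsics"]),np.array(m["dist_coeffs"]),np.array(m["R"]),np.array(m["t"])
def ray(n,px):
    K,D,R,t=cam(n); u=cv2.undistortPoints(np.array([[px]],float),K,D)[0,0]
    return -R.T@t, R.T@np.array([u[0],u[1],1.])
def at_z(n,px,z):
    o,d=ray(n,px); return o+d*(z-o[2])/d[2]
def proj(n,P):
    K,D,R,t=cam(n); return cv2.projectPoints(np.array(P,float).reshape(-1,1,3),cv2.Rodrigues(R)[0],t,K,D)[0][:,0]
def cloud(n,dep):
    K,D,R,t=cam(n); v,u=np.mgrid[:400,:640]; p=np.stack([u,v],-1).reshape(-1,1,2).astype(float)
    q=cv2.undistortPoints(p,K,D)[:,0]; z=dep.reshape(-1,1)
    return ((np.c_[q,np.ones(len(q))]*z-t)@R).reshape(400,640,3)
E
python3 - <<'E'
from h import *
for n in("top","scene"):
    p,d=bot.read_camera(n); cv2.imwrite(f"pics/{n}0.png",p); np.save(f"{n}0.npy",d)
    K,D,R,t=cam(n); print(n,-R.T@t,R[2],K[0,0])
    for o in["coupler","neck_top","brush_tip","brush_mid","barrel36_mid","barrel43_mid","barrel50_mid","barrel57_mid","barrel64_mid","well36","well50","well64","blender_case","nail_file","mirror","brow_pencil"]:
        print(o,[(np.round(r["at"]).tolist(),round(float(r["score"]),2)) for r in bot.pinpoint(o,n)[:4]])
print(bot.get_obs())
E
```

```text
top [0.3653895  0.03889991 1.29459464] [ 0.12722637 -0.02443409 -0.9915727 ] 411.4289786160064
coupler [([424.0, 182.0], 0.64)]
neck_top [([425.0, 183.0], 0.59), ([258.0, 225.0], 0.32)]
brush_tip [([257.0, 226.0], 0.49)]
brush_mid [([254.0, 226.0], 0.59), ([424.0, 185.0], 0.26)]
barrel36_mid [([215.0, 222.0], 0.5)]
barrel43_mid []
barrel50_mid [([426.0, 176.0], 0.7), ([256.0, 225.0], 0.21)]
barrel57_mid []
barrel64_mid [([278.0, 264.0], 0.88), ([245.0, 260.0], 0.88), ([300.0, 225.0], 0.78), ([360.0, 258.0], 0.67)]
well36 [([283.0, 176.0], 0.92), ([342.0, 176.0], 0.89), ([256.0, 175.0], 0.81), ([302.0, 177.0], 0.67)]
well50 [([283.0, 176.0], 0.92), ([342.0, 176.0], 0.89), ([256.0, 175.0], 0.81), ([302.0, 177.0], 0.67)]
well64 [([283.0, 176.0], 0.92), ([342.0, 176.0], 0.89), ([256.0, 175.0], 0.81), ([302.0, 177.0], 0.67)]
blender_case [([201.0, 177.0], 0.65), ([301.0, 230.0], 0.2)]
nail_file [([170.0, 232.0], 0.74)]
mirror [([469.0, 183.0], 0.93)]
brow_pencil [([441.0, 236.0], 0.67)]
scene [1.19636198 0.41939625 0.92000802] [-0.61898991 -0.35378588 -0.70120399] 391.06126459157883
coupl
[... 1085 characters left out ...]
  0.02240009,  1.5554042 , -0.01151494,
        1.10930441, -0.083142  ]), 'joint_vel': array([ 6.15046235e-04,  1.36106363e-03,  2.86931642e-05, -6.46523816e-04,
       -2.46670213e-04, -4.76581880e-04,  1.77476901e-03]), 'joint_torque': array([ 2.03138239e-03, -5.96315467e+01,  1.60746049e+00, -2.81537032e+01,
        1.25221713e-02,  1.84469973e-03, -1.80583271e-05]), 'eef_pos': array([ 0.27205893, -0.6177609 ,  0.40468376]), 'tool_rot': array([-1.36134494e-05,  9.78573856e-01,  2.05896109e-01,  9.48262031e-06]), 'contact_force': array([-0.44595557, -0.21783326, -0.07141013]), 'torque': array([-0.03473135, -0.03420683, -0.01896693]), 'grasp_force': 0.0, 'gripper_width': 0.999066457547384}
```

Run:
```python
from h import *
p=cv2.imread("pics/top0.png")[140:300,160:490]; cv2.imwrite("pics/top0c.png",cv2.resize(p,(792,384),interpolation=cv2.INTER_CUBIC))
p=cv2.imread("pics/scene0.png")[100:340,150:490]; cv2.imwrite("pics/scene0c.png",cv2.resize(p,(800,565),interpolation=cv2.INTER_CUBIC))
```

```text
(no output)
```

View pics/top0c.png

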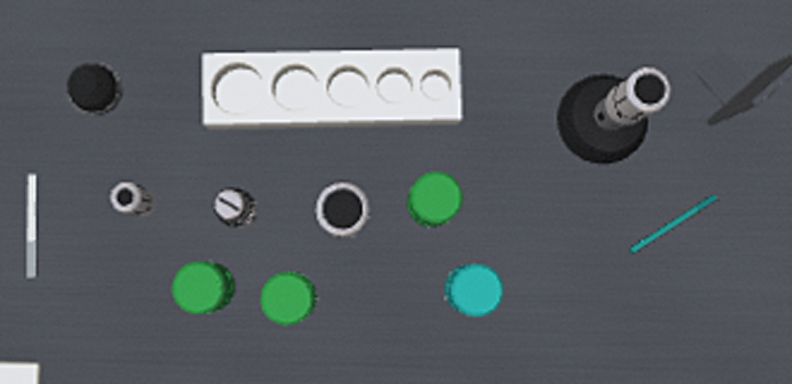

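View pics/scene0c.png

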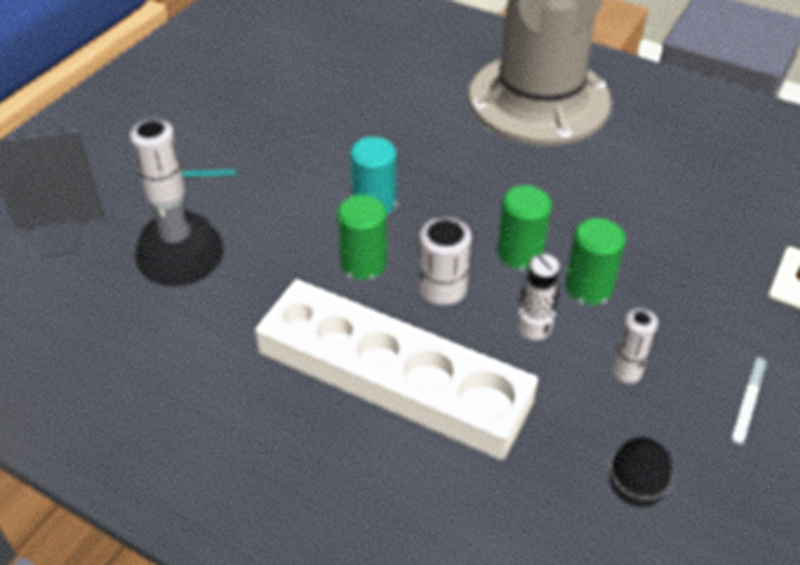

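The top crop shows: a 36 mm barrel at about (212,222), the brush at (256,225), one large silver barrel at (302,227), the 50 mm barrel on the handle at (430,177). Three green (341,222), (244,260), (280,264) and one turquoise (358,261) look-alikes are to be left alone. The stand is at rows 160–192. Large wells are at the left, +y. Now for measurements.

Run:
```python
from h import *
d=np.load("top0.npy"); W=cloud("top",d); p=cv2.imread("pics/top0.png")
ds=np.load("scene0.npy"); S=cloud("scene",ds)
for nm,px,h in [("b36",(212,222),.1),("brush",(256,225),.118),("bigbarrel",(302,227),.1),("b50",(430,177),.22),("greenA",(341,222),.1),("g2",(244,260),.1),("g3",(280,264),.1),("turq",(358,261),.1)]:
    c=at_z("top",px,h)
    for n,P in(("top",W),("scene",S)):
        m=(np.linalg.norm(P[...,:2]-c[:2],axis=-1)<.05)&(P[...,2]>h-.012)&(P[...,2]<h+.02)
        q=P[m]
        if len(q)<5: print(nm,n,len(q)); continue
        (x,y),r=cv2.minEnclosingCircle(q[:,:2].astype(np.float32))
        print(nm,n,len(q),np.round([x,y,2*r,np.median(q[:,2])],4))
# stand
for n,P in(("top",W),("scene",S)):
    m=(abs(P[...,2]-.045)<.006)&(P[...,0]>.35)&(abs(P[...,1])<.35)
    k,l,st,_=cv2.connectedComponentsWithStats(m.astype(np.uint8)); i=1+np.argmax(st[1:,4]); q=P[l==i]
    print(n,"stand",cv2.minAreaRect(q[:,:2].astype(np.float32)),np.median(q[:,2]))
# dock
for n,P in(("top",W),):
    for z in(.005,.03,.046):
        pass
    for u,v in[(410,187),(430,177),(420,183)]: print(u,v,P[v,u])
# mirror etc
print("desk",np.median(W[290,200:500,2]))
```

```text
b36 top 112 [0.4586 0.3194 0.0352 0.0977]
b36 scene 124 [0.4589 0.3216 0.0385 0.098 ]
brush top 120 [0.4506 0.1917 0.0352 0.116 ]
brush scene 112 [0.45   0.1936 0.036  0.1158]
bigbarrel top 369 [0.4486 0.0571 0.064  0.0986]
bigbarrel scene 283 [0.4494 0.0595 0.0649 0.099 ]
b50 top 277 [ 0.5798 -0.2859  0.0504  0.2184]
b50 scene 183 [ 0.5788 -0.2809  0.052   0.2182]
greenA top 373 [ 0.4645 -0.0582  0.0641  0.0988]
greenA scene 267 [ 0.4658 -0.0552  0.0647  0.0989]
g2 top 393 [0.3504 0.2279 0.0648 0.0985]
g2 scene 286 [0.3525 0.2293 0.0647 0.0987]
g3 top 384 [0.3395 0.1212 0.0639 0.0986]
g3 scene 253 [0.3397 0.1225 0.0656 0.0987]
turq top 385 [ 0.3526 -0.1084  0.0637  0.0987]
turq scene 221 [ 0.3543 -0.1037  0.0642  0.0987]
top stand ((0.6096391081809998, 0.07438983023166656), (0.09420561045408249, 0.3314485251903534), 2.3075520992279053) 0.04364698854518281
scene stand ((0.6081342697143555, 0.0766846314072609), (0.09797532111406326, 0.3314175605773926), 2.3594491481781006) 0.04385723114649453
410 187 [ 0.57310698 -0.26418899  0.08549634]
430 177 [ 0.57881796 -0.28585883  0.21728246]
420 183 [ 0.56687614 -0.26593614  0.1898914 ]
desk -0.0014994009101048822
```

```bash
cat >> h.py <<'E'
from scipy.optimize import least_squares
from scipy.spatial.transform import Rotation as Ro
def disc(P, r=None):
    """circle fitted to outline of a filled set of xy points"""
    hull=cv2.convexHull(P.astype(np.float32))[:,0]
    f=lambda a:np.hypot(hull[:,0]-a[0],hull[:,1]-a[1])-a[2]
    s=least_squares(f,[*P.mean(0),np.ptp(P[:,0])/2],loss="soft_l1",f_scale=.001); return s.x
def goto(x,y,z,yaw=None,off=.155):
    """shift (tool axes) and yaw from measured pose to grasp point x,y,z; yaw= world angle(deg) of tool y line"""
    o=bot.get_obs(); R=Ro.from_quat(np.roll(o["tool_rot"],-1)).as_matrix()
    g=o["eef_pos"]+R[:,2]*off; d=R.T@(np.array([x,y,z])-g); cy=np.degrees(np.arctan2(R[1,1],R[0,1]))
    print("t %.1f"%o["t"],"grasp",g.round(4),"shift mm",(d*1000).round(1),"tool-y ang %.1f"%cy,"q",o["q"].round(2))
    if yaw is not None: print("yaw needed (either)",[round(-(yaw+k-cy+180)%360-180 if 0 else ((cy-yaw-k+180)%360-180),1) for k in(0,180)])
E
python3 - <<'E'
from h import *
for n in("top","scene"):
    d=np.load(n+"0.npy"); P=cloud(n,d); zb=.0437
    # all pixel rays on the plane of the mouth
    o=ray(n,(0,0))[0]; V=P-o; F=o+V*((zb-o[2])/V[...,2])[...,None]
    a=np.radians(2.33); c=np.array([.609,.0755]); Q=(F[...,:2]-c)@np.array([[np.cos(a),-np.sin(a)],[np.sin(a),np.cos(a)]])
    # Q: local x,y
    m=(abs(Q[...,0])<.042)&(abs(Q[...,1])<.162)&(P[...,2]<zb-.006)
    k,l,st,_=cv2.connectedComponentsWithStats(m.astype(np.uint8))
    for i in range(1,k):
        if st[i,4]>40:
            b=disc(F[l==i][:,:2]); q=disc(Q[l==i]); print(n,st[i,4],b.round(4),"dia",round(2000*b[2],1),"local",q.round(4))
    m=(P[...,2]>.05)&(P[...,0]>.3)&(P[...,0]<.9)&(P[...,1]<-.32)&(P[...,1]>-.55); q=P[m]; print("mirror",q.min(0),q.max(0))
goto(.579,-.284,.2,0)
E
```

```text
top 355 [0.6049 0.195  0.0324] dia 64.7 local [0.0011 0.1194 0.0322]
top 286 [0.6079 0.121  0.0292] dia 58.3 local [0.0008 0.0455 0.0292]
top 217 [0.611  0.0531 0.0255] dia 51.1 local [ 0.0012 -0.0225  0.0255]
top 167 [ 0.6125 -0.0073  0.0224] dia 44.7 local [ 0.0002 -0.0829  0.0223]
top 113 [ 0.6148 -0.0607  0.0179] dia 35.7 local [ 0.0004 -0.1364  0.0178]
mirror [ 0.57465506 -0.52044085  0.05009663] [ 0.65690538 -0.42572939  0.16434101]
scene 93 [ 0.6162 -0.0564  0.0174] dia 34.9 local [ 0.0018 -0.1322  0.0174]
scene 137 [ 0.613  -0.0038  0.0212] dia 42.3 local [ 0.0005 -0.0795  0.021 ]
scene 193 [0.6109 0.0568 0.0243] dia 48.6 local [ 0.0007 -0.0188  0.0242]
scene 272 [0.6093 0.1241 0.0278] dia 55.7 local [0.002  0.0486 0.028 ]
scene 367 [0.6053 0.198  0.0319] dia 63.7 local [0.0012 0.1226 0.0318]
mirror [ 0.57278999 -0.51685592  0.05005629] [ 0.65851575 -0.42354931  0.16202589]
t 1.7 grasp [ 0.2721 -0.6178  0.2497] shift mm [ 415.4 -181.8   49.7] tool-y ang -66.2 q [ 1.05  0.48  0.02  1.56 -0.01  1.11 -0.08]
yaw needed (either) [np.float64(-66.2), np.float64(113.8)]<stdin>:5: RuntimeWarning: divide by zero encountered in divide
<stdin>:5: RuntimeWarning: invalid value encountered in multiply
```

```bash
python3 -m pendant '[[0.0854,0,0,-0.04,0],[0.0854,0.035,-0.015,0,0],[0.0854,0.035,-0.015,0,0],[0.0854,0.035,-0.015,0,0],[0.0854,0.035,-0.015,0,0],[0.0854,0.035,-0.015,0,0],[0.0854,0.035,-0.015,0,0],[0.0854,0.035,-0.015,0,0],[0.0854,0.035,-0.015,0,0],[0.0854,0.035,-0.015,0,0],[0.0854,0.035,-0.015,0,0],[0.0854,0.035,-0.015,0,0]]' 60; python3 -c "
from h import *
goto(.579,-.284,.2)
for n in('top','scene'):
  p,d=bot.read_camera(n);cv2.imwrite(f'pics/{n}1.png',p);np.save(n+'1.npy',d)"
```

```text
t: 2.7
eef_pos: [0.5589, -0.3101, 0.445]
tool_rot: [0.0, 0.979, 0.206, 0.0]
contact_force: [0.7, -0.4, 0.1]
gripper_width: 1.004
grasp_force: 0.0
t 2.7 grasp [ 0.5589 -0.3101  0.29  ] shift mm [ 28.9 -15.9  90. ] tool-y ang -66.2 q [ 0.5   0.39 -0.12  1.59  0.05  1.16 -0.79]
```

```bash
python3 -m pendant '[[0.0854,0.029,-0.016,0,0],[0.0854,0,0,0.03,0],[0.0854,0,0,0.03,0],[0.0854,0,0,0.03,0],[0.04,0,0,0,0],[0.04,0,0,0,0],[0.04,0,0,0,0],[0.04,0,0,0,0],[0.04,0,0,0,0],[0.04,0,0,0,0],[0.04,0,0,0,0]]' 60; python3 -c "
from h import *
goto(.579,-.284,.2); o=bot.get_obs(); print(o['gripper_width'],o['contact_force'],o['torque'])"
```

```text
t: 3.72
eef_pos: [0.5786, -0.2856, 0.3569]
tool_rot: [0.001, 0.979, 0.206, 0.002]
contact_force: [-1.0, -0.2, 7.0]
gripper_width: 0.571
grasp_force: 62.3
t 3.7 grasp [ 0.5791 -0.2858  0.2019] shift mm [ 0.6 -1.7  1.9] tool-y ang -66.2 q [ 0.46  0.48 -0.13  1.67  0.07  0.99 -0.85]
0.5706579519037207 [-1.03526919 -0.15882899  7.03622715] [0.00706766 0.13964582 0.01400618]
```

```bash
python3 -m pendant '[[0.04,0,0,0,-6],[0.04,0,0,0,-6],[0.04,0,0,0,-6],[0.04,0,0,0,-6],[0.04,0,0,0,-6],[0.04,0,0,0,-6],[0.04,0,0,0,-6],[0.04,0,0,0,-6],[0.04,0,0,0,-6],[0.04,0,0,0,0],[0.04,0,0,0,0]]' 60; python3 -c "
from h import *
goto(.579,-.284,.2); o=bot.get_obs(); print(o['gripper_width'],o['contact_force'],o['torque'])"; python3 -m pendant '[[0.04,0,0,0,-3],[0.04,0,0,0,-3],[0.04,0,0,0,-2],[0.04,0,0,0,0],[0.04,0,0,0,0]]'; python3 -c "
from h import *
goto(.579,-.284,.2); o=bot.get_obs(); print(o['gripper_width'],o['contact_force'],o['torque'])"
```

```text
t: 4.63
eef_pos: [0.5788, -0.2856, 0.3569]
tool_rot: [0.002, 0.778, 0.628, 0.001]
contact_force: [0.1, 0.5, 5.7]
gripper_width: 0.576
grasp_force: 62.3
t 4.6 grasp [ 0.5795 -0.2859  0.2019] shift mm [ 1.7 -0.8  1.9] tool-y ang -12.2 q [ 0.61  0.5  -0.34  1.66  0.19  1.01 -0.  ]
0.5761173564559111 [0.06426778 0.46726327 5.65893119] [ 0.07195215 -0.16015537 -0.00231876]
t: 5.05
eef_pos: [0.579, -0.2855, 0.3569]
tool_rot: [0.002, 0.733, 0.681, 0.001]
contact_force: [0.1, -0.1, 5.2]
gripper_width: 0.571
grasp_force: 62.3
t 5.0 grasp [ 0.5797 -0.2857  0.2019] shift mm [ 1.6 -0.8  1.9] tool-y ang -4.2 q [ 0.63  0.5  -0.37  1.66  0.2   1.02  0.12]
0.5712589727083033 [ 0.05967814 -0.06469252  5.1802324 ] [ 0.1087146  -0.28437412  0.02522337]
```

```bash
python3 -m pendant '[[0.04,0,0,0,-3],[0.04,0,0,0,-3],[0.04,0,0,0,0]]'; python3 -c "
from h import *
o=bot.get_obs(); print(o['gripper_width'],o['contact_force'],o['torque'])";python3 -m pendant '[[0.04,0,0,-0.004,0],[0.04,0,0,-0.004,0],[0.04,0,0,0,0]]'; python3 -c "
from h import *
goto(.579,-.284,.2); o=bot.get_obs(); print(o['gripper_width'],o['contact_force'],o['torque'])"
```

```text
t: 5.3
eef_pos: [0.5791, -0.2853, 0.3569]
tool_rot: [0.002, 0.695, 0.719, 0.001]
contact_force: [1.3, 0.4, 5.1]
gripper_width: 0.57
grasp_force: 62.3
0.5697783735152503 [1.29310688 0.40637141 5.09433942] [ 0.14925746 -0.26337212 -0.03231856]
t: 5.55
eef_pos: [0.5779, -0.2856, 0.3635]
tool_rot: [0.0, 0.696, 0.718, -0.0]
contact_force: [-0.3, -0.9, -1.0]
gripper_width: 0.571
grasp_force: 62.1
t 5.5 grasp [ 0.578  -0.2857  0.2085] shift mm [1.7 1.1 8.5] tool-y ang 1.7 q [ 0.65  0.5  -0.39  1.65  0.21  1.04  0.22]
0.5712935183230735 [-0.30841061 -0.88555504 -1.00667186] [-0.0487111  -0.11676024 -0.02228632]
```

```bash
python3 -m pendant '[[0.04,0,0,-0.03,0],[0.04,0,0,-0.03,0],[0.04,0.034,0.003,0,0],[0.04,0.034,0.003,0,0],[0.04,0.034,0.003,0,0],[0.04,0.034,0.003,0,0],[0.04,0.034,0.003,0,0],[0.04,0.034,0.003,0,0],[0.04,0.034,0.003,0,0],[0.04,0.034,0.003,0,0],[0.04,0.034,0.003,0,0],[0.04,0.034,0.003,0,0]]'; python3 -c "
from h import *
for n in('top','scene'):
  p,d=bot.read_camera(n);cv2.imwrite(f'pics/{n}2.png',p);np.save(n+'2.npy',d)
goto(.611,.053,.0,2.3)
p=np.hstack([cv2.resize(cv2.imread('pics/top2.png')[130:280,170:470],(400,200)),cv2.resize(cv2.imread('pics/scene2.png')[80:310,130:490],(400,256))[:200]])
p=cv2.resize(np.vstack([cv2.resize(cv2.imread('pics/top2.png')[130:280,170:470],(600,300)),cv2.resize(cv2.imread('pics/scene2.png')[100:280,150:510],(600,300))]),(600,600))
cv2.imwrite('pics/v2.png',p)"
```

```text
t: 6.55
eef_pos: [0.5971, 0.057, 0.4226]
tool_rot: [-0.0, 0.696, 0.718, -0.0]
contact_force: [0.5, -1.0, -1.8]
gripper_width: 0.568
grasp_force: 66.7
t 6.7 grasp [0.5965 0.0639 0.2681] shift mm [-12.6  14.  268. ] tool-y ang 2.3 q [ 0.2   0.39 -0.53  1.69  0.21  1.12 -0.35]
yaw needed (either) [np.float64(0.0), np.float64(-180.0)]
```

View pics/v2.png

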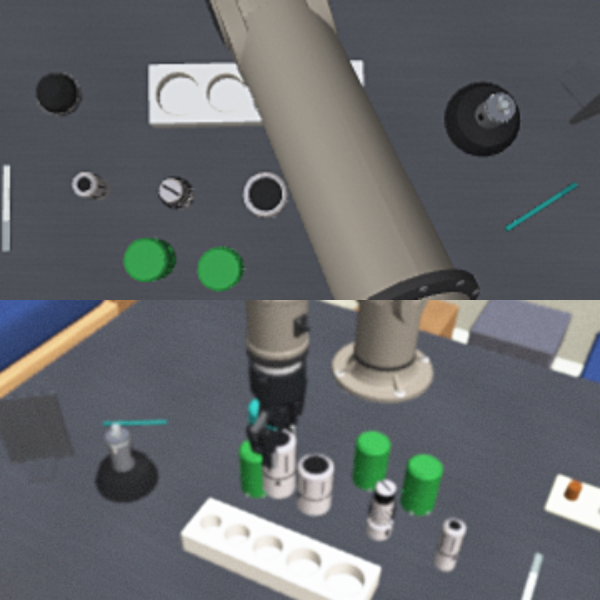

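```bash
python3 -m pendant '[[0.04,-0.011,0.014,0,0],[0.04,0,0,0.03,0],[0.04,0,0,0.03,0],[0.04,0,0,0.03,0],[0.04,0,0,0.02,0],[0.04,0,0,0.012,0],[0.04,0,0,0,0],[0.04,0,0,0,0]]'
python3 - <<'E'
from h import *
goto(.610,.053,.089)
p,d=bot.read_camera("top"); P=cloud("top",d)
m=(np.hypot(P[...,0]-.579,P[...,1]+.286)<.04)&(P[...,2]>.12); 
for lo,hi in((.112,.122),(.122,.135),(.135,.15)):
    mm=(np.hypot(P[...,0]-.579,P[...,1]+.286)<.04)&(P[...,2]>lo)&(P[...,2]<hi); print(lo,mm.sum(),disc(P[mm][:,:2]).round(4),P[mm].mean(0).round(4))
cv2.imwrite("pics/neck.png",cv2.resize(p[150:215,385:450],(520,520),interpolation=cv2.INTER_CUBIC))
p,d=bot.read_camera("scene"); cv2.imwrite("pics/ins.png",cv2.resize(p[130:290,230:400],(680,600),interpolation=cv2.INTER_CUBIC))
E
```

```text
t: 7.32
eef_pos: [0.612, 0.0449, 0.3009]
tool_rot: [-0.0, 0.696, 0.718, -0.0]
contact_force: [0.6, 0.6, -0.3]
gripper_width: 0.576
grasp_force: 66.6
t 7.3 grasp [0.6119 0.0449 0.1459] shift mm [ 8.2 -1.6 56.9] tool-y ang 1.8 q [ 0.18  0.53 -0.48  1.77  0.3   0.91 -0.4 ]
0.112 116 [ 0.58   -0.2858  0.0209] [ 0.5787 -0.2839  0.1183]
0.122 31 [ 0.5844 -0.2859  0.0178] [ 0.5793 -0.2844  0.1274]
0.135 25 [ 0.5783 -0.2848  0.0068] [ 0.5786 -0.2847  0.1404]
```

View pics/neck.png

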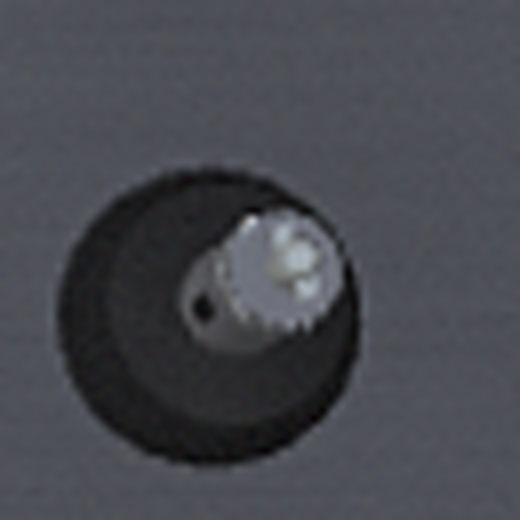

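View pics/ins.png

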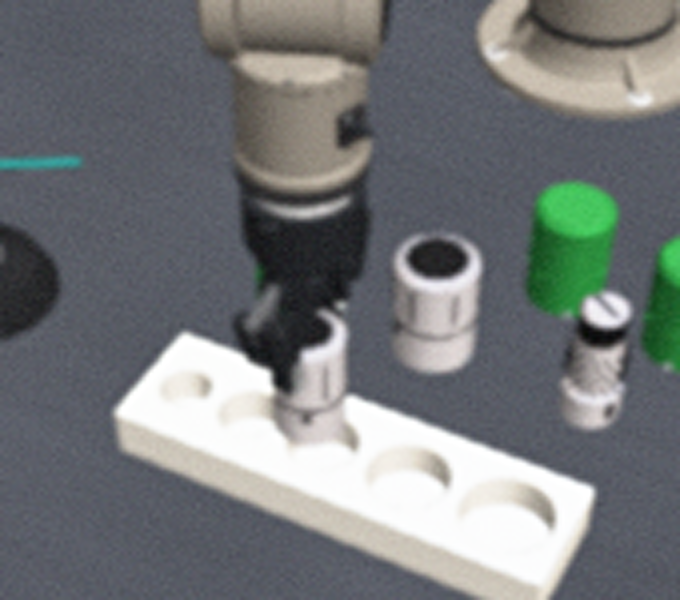

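```bash
python3 -m pendant '[[0.04,0.008,-0.0015,0,0],[0.04,0,0,0,0],[0.04,0,0,0.01,0],[0.04,0,0,0.008,0],[0.04,0,0,0.004,0],[0.04,0,0,0.004,0],[0.04,0,0,0.004,0],[0.04,0,0,0,0]]'; python3 -c "
from h import *
goto(.610,.053,.089)"
```

```text
t: 8.08
eef_pos: [0.6098, 0.0526, 0.2695]
tool_rot: [-0.001, 0.696, 0.718, -0.001]
contact_force: [-0.1, 0.8, -1.3]
gripper_width: 0.566
grasp_force: 66.6
t 8.1 grasp [0.6095 0.0526 0.1145] shift mm [ 0.4  0.5 25.5] tool-y ang 1.8 q [ 0.16  0.57 -0.46  1.8   0.33  0.85 -0.43]
```

```bash
python3 -m pendant '[[0.04,0,0,0.008,0],[0.04,0,0,0.008,0],[0.04,0,0,0.004,0],[0.04,0,0,0.003,0],[0.04,0,0,0,0],[0.04,0,0,0,0]]'; python3 -c "
from h import *
goto(.610,.053,.089)"
```

```text
t: 8.58
eef_pos: [0.6101, 0.0529, 0.2475]
tool_rot: [-0.0, 0.696, 0.718, -0.0]
contact_force: [-0.3, 1.0, -1.7]
gripper_width: 0.57
grasp_force: 66.6
t 8.6 grasp [0.6101 0.0529 0.0925] shift mm [ 0.1 -0.1  3.5] tool-y ang 1.8 q [ 0.15  0.6  -0.45  1.81  0.35  0.81 -0.45]
```

```bash
python3 -m pendant '[[0.04,0,0,0.003,0],[0.0854,0,0,0,0],[0.0854,0,0,0,0],[0.0854,0,0,0,0],[0.0854,0,0,0,0],[0.0854,0,0,-0.03,0],[0.0854,0,0,-0.04,0],[0.0854,0,0,-0.04,0],[0.0854,0,-0.03,0,0],[0.0854,0,-0.04,0,0],[0.0854,0,-0.04,0,0],[0.0854,0,-0.04,0,0]]'
python3 - <<'E'
from h import *
goto(.449,.057,.08,2)
for n in("top","scene"):
    p,d=bot.read_camera(n); P=cloud(n,d); cv2.imwrite(f"pics/{n}3.png",p)
    for nm,c,h in(("b36",(.459,.32),.1),("brush",(.45,.192),.118),("b64",(.449,.058),.1),("b50",(.610,.053),.107)):
        m=(np.hypot(P[...,0]-c[0],P[...,1]-c[1])<.06)&(abs(P[...,2]-h)<.008); print(n,nm,m.sum(),disc(P[m][:,:2]).round(4) if m.sum()>20 else "",np.median(P[m][:,2]).round(4))
E
```

```text
t: 9.58
eef_pos: [0.4585, 0.0482, 0.3549]
tool_rot: [0.0, 0.696, 0.718, 0.0]
contact_force: [-0.2, -0.5, -0.0]
gripper_width: 1.001
grasp_force: 0.0
t 9.6 grasp [0.4586 0.0482 0.1999] shift mm [  9.1  -9.4 119.9] tool-y ang 1.8 q [ 0.26  0.23 -0.57  2.07  0.16  0.88 -0.37]
yaw needed (either) [np.float64(-0.2), np.float64(179.8)]
top b36 106 [0.4581 0.319  0.0161] 0.0981
top brush 115 [0.4504 0.1919 0.0169] 0.1161
top b64 0  nan
top b50 211 [0.6107 0.053  0.0238] 0.1055
scene b36 111 [0.4586 0.3216 0.0173] 0.0982
scene brush 99 [0.4505 0.1942 0.017 ] 0.1167
scene b64 266 [0.4501 0.0605 0.0305] 0.099
scene b50 211 [0.611  0.056  0.0244] 0.1061
  return _methods._mean(a, axis=axis, dtype=dtype,
  ret = ret.dtype.type(ret / rcount)
```

```bash
python3 -m pendant '[[0.0854,0.009,-0.0095,0,0],[0.0854,0,0,0.038,0],[0.0854,0,0,0.04,0],[0.0854,0,0,0.04,0],[0.0854,0,0,0,0],[0.055,0,0,0,0],[0.055,0,0,0,0],[0.055,0,0,0,0],[0.055,0,0,0,0],[0.055,0,0,0,0],[0.055,0,0,-0.01,0],[0.055,0,0,-0.03,0]]' 60; python3 -c "
from h import *
goto(.604,.195,.2,2.3)"
```

```text
t: 10.68
eef_pos: [0.4491, 0.0565, 0.2756]
tool_rot: [-0.002, 0.696, 0.718, -0.002]
contact_force: [0.4, -0.6, -1.7]
gripper_width: 0.736
grasp_force: 66.0
t 10.7 grasp [0.4482 0.0564 0.1206] shift mm [133.7 159.6 -80.4] tool-y ang 1.8 q [ 0.2   0.35 -0.54  2.15  0.27  0.71 -0.49]
yaw needed (either) [np.float64(-0.5), np.float64(179.5)]
```

```bash
python3 -m pendant '[[0.055,0,0,-0.025,0],[0.055,0,0,-0.025,0],[0.055,0.026,0.032,0,0],[0.055,0.026,0.032,0,0],[0.055,0.026,0.032,0,0],[0.055,0.026,0.032,0,0],[0.055,0.026,0.032,0,0],[0.055,0,0,0,0],[0.055,0,0,0,0]]'; python3 -c "
from h import *
goto(.604,.195,.09,2.3)
p,d=bot.read_camera('scene'); P=cloud('scene',d)
m=(np.hypot(P[...,0]-.604,P[...,1]-.195)<.06)&(abs(P[...,2]-.19)<.012); print(m.sum(),disc(P[m][:,:2]),np.median(P[m][:,2]))
cv2.imwrite('pics/s4.png',p)"
```

```text
t: 11.43
eef_pos: [0.607, 0.1938, 0.3274]
tool_rot: [-0.001, 0.695, 0.719, 0.001]
contact_force: [-0.7, -0.9, -2.0]
gripper_width: 0.735
grasp_force: 66.2
t 11.4 grasp [0.6071 0.1941 0.1724] shift mm [ 0.8 -3.1 82.4] tool-y ang 1.9 q [-0.02  0.55 -0.53  1.69  0.32  0.99 -0.64]
yaw needed (either) [np.float64(-0.4), np.float64(179.6)]
217 [0.61245594 0.18262691 0.04395018] 0.18856845011197917
```

```bash
python3 -m pendant '[[0.055,0.001,-0.003,0,0],[0.055,0,0,0.03,0],[0.055,0,0,0.01,0],[0.055,0,0,0.004,0],[0.055,0,0,0.004,0],[0.055,0,0,0.004,0],[0.055,0,0,0.004,0],[0.055,0,0,0,0]]'; python3 -c "
from h import *
goto(.604,.195,.09,2.3); print(bot.get_obs()['contact_force'])"
```

```text
t: 12.15
eef_pos: [0.6031, 0.1972, 0.2776]
tool_rot: [-0.001, 0.696, 0.718, 0.004]
contact_force: [-8.2, 5.2, 32.6]
gripper_width: 0.738
grasp_force: 92.6
t 12.2 grasp [0.6039 0.1982 0.1226] shift mm [-3.4 -0.2 32.6] tool-y ang 1.8 q [-0.04  0.6  -0.51  1.74  0.36  0.89 -0.68]
yaw needed (either) [np.float64(-0.5), np.float64(179.5)]
[-8.20634576  5.16098178 32.56076356]
```

```bash
python3 -m pendant '[[0.055,0,0,-0.012,0],[0.055,0,0,-0.012,0],[0.055,0,0,0,0],[0.055,0,0,0,0]]'; python3 -c "
from h import *
goto(.604,.195,.09,2.3); print(bot.get_obs()['contact_force'])
p,d=bot.read_camera('scene'); cv2.imwrite('pics/s5.png',cv2.resize(p[150:300,300:450],(600,600),interpolation=cv2.INTER_CUBIC))
p,d=bot.read_camera('top'); cv2.imwrite('pics/t5.png',p)"
```

```text
t: 12.48
eef_pos: [0.6035, 0.1919, 0.2954]
tool_rot: [0.001, 0.697, 0.717, 0.0]
contact_force: [-0.7, -0.2, -1.8]
gripper_width: 0.737
grasp_force: 85.0
t 12.5 grasp [0.6037 0.1918 0.1404] shift mm [ 3.2  0.4 50.4] tool-y ang 1.7 q [-0.03  0.58 -0.52  1.73  0.35  0.93 -0.66]
yaw needed (either) [np.float64(-0.6), np.float64(179.4)]
[-0.69986816 -0.2474693  -1.7539379 ]
```

View pics/s5.png

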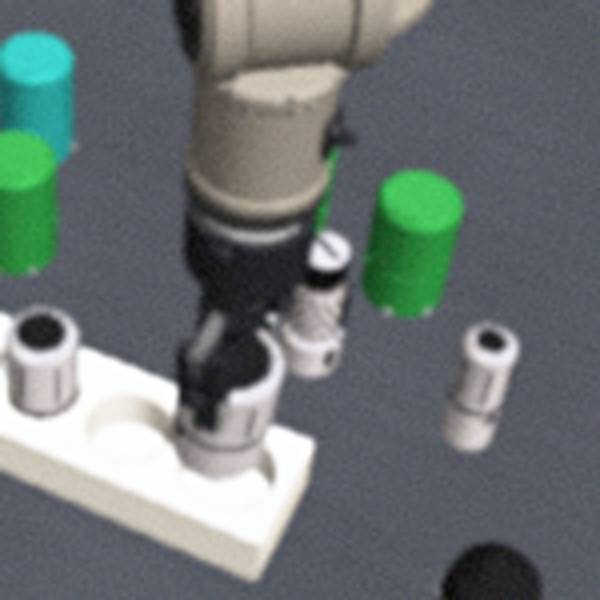

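```bash
cat >> h.py <<'E'
def side(n,P,c,r,z0,z1,rad=None):
    """axis xy of an upright cylinder of radius r from its visible side between heights"""
    m=(np.hypot(P[...,0]-c[0],P[...,1]-c[1])<(rad or r+.012))&(P[...,2]>z0)&(P[...,2]<z1); q=P[m]
    f=lambda a:np.hypot(q[:,0]-a[0]-a[2]*(q[:,2]-(z0+z1)/2),q[:,1]-a[1]-a[3]*(q[:,2]-(z0+z1)/2))-r
    s=least_squares(f,[*c,0,0],loss="soft_l1",f_scale=.002); return m.sum(),s.x.round(4),np.median(abs(s.fun)).round(4)
E
python3 - <<'E'
from h import *
for n in("scene","top"):
    p,d=bot.read_camera(n); P=cloud(n,d)
    print(n,side(n,P,(.604,.193),.032,.062,.13),side(n,P,(.611,.055),.025,.055,.1),side(n,P,(.459,.32),.018,.02,.09))
    m=(np.hypot(P[...,0]-.604,P[...,1]-.193)<.045)&(P[...,2]>.055); q=P[m]; print(q[:,2].min(),np.percentile(q[:,2],[1,5,50]))
E
```

```text
scene (np.int64(287), array([0.5992, 0.1883, 0.0814, 0.0652]), np.float64(0.0006)) (np.int64(188), array([ 0.6094,  0.0549, -0.0065,  0.0011]), np.float64(0.0006)) (np.int64(218), array([ 0.4567,  0.3219, -0.0039, -0.0033]), np.float64(0.0007))
0.055296037353952256 [0.06733591 0.10976688 0.40314316]
top (np.int64(0), array([0.604, 0.193, 0.   , 0.   ]), np.float64(nan)) (np.int64(21), array([ 0.6119,  0.0529,  0.0068, -0.0133]), np.float64(0.0003)) (np.int64(61), array([ 4.585e-01,  3.208e-01, -3.200e-03,  3.000e-04]), np.float64(0.0003))
0.44917125142690434 [0.46883312 0.47613274 0.50168001]
  return _methods._mean(a, axis=axis, dtype=dtype,
  ret = ret.dtype.type(ret / rcount)
```

Run:
```python
from h import *
n="scene"; p,d=bot.read_camera(n); P=cloud(n,d); br=p.min(2)
P2=P.copy(); P2[br<120]=9
for z0,z1 in((.06,.1),(.06,.13),(.06,.085)): print(side(n,P2,(.604,.193),.032,z0,z1,.04))
m=(np.hypot(P2[...,0]-.604,P2[...,1]-.193)<.06)&(P2[...,2]>.12)&(P2[...,2]<.2); q=P2[m]; print(q.shape,q.max(0),np.percentile(q[:,2],95))
goto(.46,.06,.0)
```

```text
(np.int64(156), array([0.598 , 0.1874, 0.0621, 0.0845]), np.float64(0.0005))
(np.int64(243), array([0.5991, 0.1886, 0.0693, 0.0781]), np.float64(0.0005))
(np.int64(105), array([0.5976, 0.1868, 0.0635, 0.0768]), np.float64(0.0006))
(179, 3) [0.64458237 0.22481058 0.1726756 ] 0.15739554997424818
t 12.7 grasp [0.6028 0.1922 0.1388] shift mm [-127.7 -146.6  139.1] tool-y ang 1.8 q [-0.03  0.58 -0.52  1.73  0.35  0.93 -0.66]
```

```bash
python3 -m pendant '[[0.055,0,0,-0.025,0],[0.055,-0.027,-0.03,0,0],[0.055,-0.027,-0.03,0,0],[0.055,-0.027,-0.03,0,0],[0.055,-0.027,-0.03,0,0],[0.055,-0.027,-0.03,0,0],[0.055,0,0,0.03,0],[0.055,0,0,0.025,0],[0.055,0,0,0.012,0],[0.055,0,0,0.004,0],[0.055,0,0,0,0],[0.055,0,0,0,0]]'; python3 -c "
from h import *
goto(.45,.057,.08,2.3); print(bot.get_obs()['contact_force'])"
```

```text
t: 13.73
eef_pos: [0.4578, 0.0535, 0.249]
tool_rot: [-0.0, 0.696, 0.718, 0.0]
contact_force: [1.0, -0.4, -1.6]
gripper_width: 0.738
grasp_force: 84.9
t 13.7 grasp [0.4579 0.0536 0.094 ] shift mm [ 3.7 -7.8 14. ] tool-y ang 1.8 q [ 0.19  0.41 -0.53  2.16  0.34  0.65 -0.54]
yaw needed (either) [np.float64(-0.5), np.float64(179.5)]
[ 0.98208875 -0.35212127 -1.64730044]
```

```bash
python3 -m pendant '[[0.055,0,0,0.004,0],[0.055,0,0,0.004,0],[0.055,0,0,0.002,0],[0.055,0,0,0.002,0],[0.055,0,0,0,0]]' 40; python3 -c "
from h import *
goto(.45,.057,.08,2.3); print(bot.get_obs()['contact_force'])"
```

```text
t: 14.15
eef_pos: [0.4579, 0.0531, 0.2383]
tool_rot: [0.001, 0.696, 0.718, -0.001]
contact_force: [-6.9, -2.6, 22.4]
gripper_width: 0.737
grasp_force: 87.6
t 14.2 grasp [0.458  0.0528 0.0833] shift mm [ 4.5 -7.9  3.3] tool-y ang 1.7 q [ 0.18  0.43 -0.51  2.16  0.36  0.63 -0.55]
yaw needed (either) [np.float64(-0.6), np.float64(179.4)]
[-6.91148296 -2.57302119 22.3967313 ]
```

```bash
python3 -m pendant '[[0.0854,0,0,-0.001,0],[0.0854,0,0,0,0],[0.0854,0,0,0,0],[0.0854,0,0,0,0],[0.0854,0,0,0,0],[0.0854,0,0,0,0]]' 60
python3 - <<'E'
from h import *
n="scene"; p,d=bot.read_camera(n); P=cloud(n,d); P[p.min(2)<120]=9
print(side(n,P,(.458,.055),.032,.01,.06,.045)); goto(.45,.057,.08,2.3)
E
```

```text
t: 14.65
eef_pos: [0.4575, 0.0532, 0.2376]
tool_rot: [-0.0, 0.696, 0.718, -0.0]
contact_force: [0.3, 0.1, -0.5]
gripper_width: 1.004
grasp_force: 0.0
(np.int64(177), array([ 0.4517,  0.0478,  0.0181, -0.0227]), np.float64(0.0007))
t 14.7 grasp [0.4575 0.0532 0.0826] shift mm [ 4.1 -7.3  2.6] tool-y ang 1.8 q [ 0.18  0.43 -0.51  2.16  0.35  0.63 -0.55]
yaw needed (either) [np.float64(-0.5), np.float64(179.5)]
```

```bash
python3 -m pendant '[[0.0854,-0.007,-0.005,0.002,0],[0.0854,0,0,0,0],[0.0854,0,0,0,0],[0.055,0,0,0,0],[0.055,0,0,0,0],[0.055,0,0,0,0],[0.055,0,0,0,0],[0.055,0,0,0,0],[0.055,0,0,-0.01,0],[0.055,0,0,-0.04,0],[0.055,0,0,-0.04,0],[0.055,0,0,0,0]]' 100
python3 - <<'E'
from h import *
n="scene"; p,d=bot.read_camera(n); P=cloud(n,d); P[p.min(2)<110]=9
print(side(n,P,(.453,.046),.032,.098,.15,.045)); goto(.605,.195,.17,2.3)
cv2.imwrite("pics/s6.png",p)
E
```

```text
t: 15.7
eef_pos: [0.455, 0.0473, 0.3322]
tool_rot: [0.003, 0.696, 0.718, 0.004]
contact_force: [1.6, 0.8, -2.2]
gripper_width: 0.727
grasp_force: 109.6
(np.int64(256), array([ 0.4561,  0.0495,  0.0013, -0.0032]), np.float64(0.0009))
t 15.8 grasp [0.4554 0.0468 0.1747] shift mm [143.5 154.    6. ] tool-y ang 1.8 q [ 0.29  0.27 -0.6   2.1   0.21  0.82 -0.41]
yaw needed (either) [np.float64(-0.5), np.float64(179.5)]
```

```bash
python3 -m pendant '[[0.055,0.024,0.0257,0,0],[0.055,0.024,0.0257,0,0],[0.055,0.024,0.0257,0,0],[0.055,0.024,0.0257,0,0],[0.055,0.024,0.0257,0,0],[0.055,0.024,0.0257,0,0],[0.055,0,0,0.03,0],[0.055,0,0,0,0],[0.055,0,0,0,0],[0.055,0,0,0,0]]'
python3 - <<'E'
from h import *
n="scene"; p,d=bot.read_camera(n); P=cloud(n,d); P[p.min(2)<110]=9
print(side(n,P,(.604,.195),.032,.07,.13,.045)); goto(.605,.195,.17,2.3)
m=(np.hypot(P[...,0]-.604,P[...,1]-.195)<.045)&(P[...,2]>.05)
E
```

```text
t: 16.58
eef_pos: [0.602, 0.1941, 0.2955]
tool_rot: [-0.0, 0.696, 0.718, -0.001]
contact_force: [0.6, -0.5, -0.6]
gripper_width: 0.728
grasp_force: 109.8
(np.int64(279), array([0.6009, 0.1954, 0.0248, 0.0066]), np.float64(0.0006))
t 16.6 grasp [0.6023 0.194  0.1413] shift mm [  0.9   2.7 -28.7] tool-y ang 1.7 q [-0.02  0.58 -0.54  1.73  0.36  0.93 -0.67]
yaw needed (either) [np.float64(-0.6), np.float64(179.4)]
```

```bash
python3 -m pendant '[[0.055,0.001,0.0027,0,0],[0.055,0,0,0.008,0],[0.055,0,0,0.004,0],[0.055,0,0,0.004,0],[0.055,0,0,0.004,0],[0.055,0,0,0,0]]'; python3 -c "
from h import *
goto(.605,.195,.09)
n='scene'; p,d=bot.read_camera(n); P=cloud(n,d); P[p.min(2)<110]=9
print(side(n,P,(.604,.195),.032,.055,.11,.045))"
```

```text
t: 17.13
eef_pos: [0.6047, 0.1955, 0.2746]
tool_rot: [-0.0, 0.696, 0.718, -0.001]
contact_force: [0.4, 0.2, -0.9]
gripper_width: 0.731
grasp_force: 109.8
t 17.1 grasp [0.6045 0.1954 0.1196] shift mm [-0.4  0.6 29.6] tool-y ang 1.8 q [-0.03  0.61 -0.53  1.73  0.38  0.9  -0.69]
(np.int64(234), array([ 0.6035,  0.1968,  0.0224, -0.0055]), np.float64(0.0006))
```

No force, bottom below the mouth: it is in. Lower fully and release.

```bash
python3 -m pendant '[[0.055,0,0,0.008,0],[0.055,0,0,0.008,0],[0.055,0,0,0.006,0],[0.055,0,0,0.003,0],[0.055,0,0,0.003,0],[0.055,0,0,0,0]]'; python3 -c "
from h import *
goto(.605,.195,.089)"
```

```text
t: 17.68
eef_pos: [0.605, 0.1957, 0.2469]
tool_rot: [-0.0, 0.696, 0.718, -0.0]
contact_force: [-0.9, -0.2, -2.0]
gripper_width: 0.724
grasp_force: 109.8
t 17.7 grasp [0.6049 0.1957 0.0919] shift mm [-0.7  0.1  2.9] tool-y ang 1.8 q [-0.04  0.65 -0.51  1.75  0.4   0.86 -0.71]
```

```bash
python3 -m pendant '[[0.055,0,0,0.002,0],[0.0854,0,0,0,0],[0.0854,0,0,0,0],[0.0854,0,0,0,0],[0.0854,0,0,-0.02,0],[0.0854,0,0,-0.04,0],[0.0854,0,0,-0.04,0],[0.0854,0.03,-0.028,0,0],[0.0854,0.03,-0.028,0,0],[0.0854,0.03,-0.028,0,0],[0.0854,0.03,-0.028,0,0],[0.0854,0,-0.028,0,0]]' 60
python3 - <<'E'
from h import *
goto(.458,.3195,.08,2)
n="scene"
p,d=bot.read_camera(n); P=cloud(n,d); cv2.imwrite(f"pics/{n}7.png",p)
for nm,c,h in(("b36",(.459,.32),.1),("brush",(.45,.192),.118),("b64",(.605,.195),.107),("b50",(.610,.053),.107)):
    m=(np.hypot(P[...,0]-c[0],P[...,1]-c[1])<.06)&(abs(P[...,2]-h)<.008)&(p.min(2)>60); print(n,nm,m.sum(),disc(P[m][:,:2]).round(4) if m.sum()>20 else "",np.median(P[m][:,2]).round(4))
print(side(n,P,(.459,.32),.018,.02,.09),side(n,P,(.605,.198),.032,.055,.1))
E
```

```text
t: 18.68
eef_pos: [0.4583, 0.3176, 0.3472]
tool_rot: [-0.002, 0.694, 0.72, 0.003]
contact_force: [-0.5, 0.7, 1.2]
gripper_width: 1.0
grasp_force: 0.0
t 18.7 grasp [0.4585 0.3186 0.1922] shift mm [  0.2  -0.7 112.2] tool-y ang 2.2 q [-0.21  0.42 -0.63  1.86  0.3   0.95 -0.94]
yaw needed (either) [np.float64(0.2), np.float64(-179.8)]
scene b36 97 [0.4591 0.3224 0.0172] 0.0983
scene brush 100 [0.4508 0.1943 0.017 ] 0.1161
scene b64 234 [0.6051 0.1982 0.0316] 0.1053
scene b50 153 [0.6108 0.0558 0.0245] 0.1059
(np.int64(214), array([ 0.457 ,  0.3218,  0.0066, -0.0024]), np.float64(0.0007)) (np.int64(251), array([0.6036, 0.1969, 0.0014, 0.0042]), np.float64(0.0006))
```

```bash
python3 -m pendant '[[0.0854,0,0,0.037,0],[0.0854,0,0,0.037,0],[0.0854,0,0,0.036,0],[0.0854,0,0,0,0],[0.025,0,0,0,0],[0.025,0,0,0,0],[0.025,0,0,0,0],[0.025,0,0,0,0],[0.025,0,0,0,0],[0.025,0,0,0,0],[0.025,0,0,-0.01,0],[0.025,0,0,-0.03,0]]' 80; python3 -m pendant '[[0.025,0,0,-0.03,0],[0.025,0,0,-0.02,0],[0.025,0,0,0,0]]'
python3 - <<'E'
from h import *
n="scene"; p,d=bot.read_camera(n); P=cloud(n,d); P[p.min(2)<110]=9
print(side(n,P,(.458,.32),.018,.09,.15,.03)); goto(.614,-.061,.15,2.3)
q=P[(np.hypot(P[...,0]-.458,P[...,1]-.32)<.03)&(P[...,2]>.05)]; print(np.percentile(q[:,2],[0,2,5]))
E
```

```text
t: 19.73
eef_pos: [0.4606, 0.3102, 0.2742]
tool_rot: [-0.0, 0.696, 0.718, -0.003]
contact_force: [-0.5, -0.9, -1.0]
gripper_width: 0.404
grasp_force: 79.0
t: 19.98
eef_pos: [0.4626, 0.3128, 0.3315]
tool_rot: [0.001, 0.696, 0.718, 0.004]
contact_force: [0.3, 0.7, -0.0]
gripper_width: 0.405
grasp_force: 79.0
(np.int64(160), array([0.4606, 0.3232, 0.0437, 0.0096]), np.float64(0.0006))
t 20.0 grasp [0.463  0.3125 0.1742] shift mm [-378.   139.5   23.8] tool-y ang 1.7 q [-0.22  0.44 -0.62  1.88  0.32  0.91 -0.96]
yaw needed (either) [np.float64(-0.6), np.float64(179.4)]
[0.0911409  0.09981518 0.10867604]
```

```bash
python3 -m pendant '[[0.025,0,0,0.03,0],[0.025,0,0,0.03,0],[0.025,0,0,0.024,0],[0.025,0,0,0.003,0],[0.025,0,0,0.002,0],[0.0854,0,0,0,0],[0.0854,0,0,0,0],[0.0854,0,0,0,0],[0.0854,0,0,0,0],[0.0854,0,0,0,0]]' 80
python3 - <<'E'
from h import *
n="scene"; p,d=bot.read_camera(n); P=cloud(n,d); P[p.min(2)<110]=9
print(side(n,P,(.458,.32),.018,.015,.06,.03)); goto(.46,.32,.08,2.3)
E
```

```text
t: 20.87
eef_pos: [0.4618, 0.3115, 0.2376]
tool_rot: [0.0, 0.696, 0.718, 0.001]
contact_force: [0.0, -0.0, 0.6]
gripper_width: 1.001
grasp_force: 0.0
(np.int64(93), array([ 0.46  ,  0.3226, -0.0049,  0.0036]), np.float64(0.0007))
t 20.9 grasp [0.4619 0.3116 0.0824] shift mm [ 8.5 -1.6  2.4] tool-y ang 1.8 q [-0.27  0.56 -0.56  1.94  0.43  0.75 -1.05]
yaw needed (either) [np.float64(-0.5), np.float64(179.5)]
```

```bash
python3 -m pendant '[[0.0854,0.009,-0.001,0,0],[0.0854,0,0,0,0],[0.025,0,0,0,0],[0.025,0,0,0,0],[0.025,0,0,0,0],[0.025,0,0,0,0],[0.025,0,0,0,0],[0.025,0,0,0,0],[0.025,0,0,-0.02,0],[0.025,0,0,-0.04,0],[0.025,0,0,-0.04,0],[0.025,0,0,0,0]]' 80
python3 - <<'E'
from h import *
n="scene"; p,d=bot.read_camera(n); P=cloud(n,d); P[p.min(2)<110]=9
print(side(n,P,(.458,.32),.018,.11,.16,.03)); goto(.614,-.061,.18,2.3)
E
```

```text
t: 21.92
eef_pos: [0.4615, 0.3225, 0.3437]
tool_rot: [0.001, 0.696, 0.718, 0.005]
contact_force: [1.0, 1.9, -2.1]
gripper_width: 0.407
grasp_force: 79.9
(np.int64(158), array([ 0.4627,  0.3265, -0.004 , -0.0075]), np.float64(0.0008))
t 22.0 grasp [0.4621 0.3222 0.1856] shift mm [-387.7  140.1    4.9] tool-y ang 1.7 q [-0.22  0.43 -0.63  1.86  0.31  0.94 -0.97]
yaw needed (either) [np.float64(-0.6), np.float64(179.4)]
```

```bash
python3 -m pendant '[[0.025,0,0,-0.04,0],[0.025,-0.035,0.0127,0,0],[0.025,-0.035,0.0127,0,0],[0.025,-0.035,0.0127,0,0],[0.025,-0.035,0.0127,0,0],[0.025,-0.035,0.0127,0,0],[0.025,-0.035,0.0127,0,0],[0.025,-0.035,0.0127,0,0],[0.025,-0.035,0.0127,0,0],[0.025,-0.035,0.0127,0,0],[0.025,-0.035,0.0127,0,0],[0.025,-0.035,0.0127,0,0]]';python3 -m pendant '[[0.025,0,0,0,0],[0.025,0,0,0.03,0],[0.025,0,0,0.03,0],[0.025,0,0,0.015,0],[0.025,0,0,0,0],[0.025,0,0,0,0],[0.025,0,0,0,0]]'
python3 - <<'E'
from h import *
n="scene"; p,d=bot.read_camera(n); P=cloud(n,d); P[p.min(2)<110]=9
print(side(n,P,(.614,-.061),.018,.075,.12,.035)); goto(.614,-.061,.09,2.3)
E
```

```text
t: 22.97
eef_pos: [0.6115, -0.0622, 0.375]
tool_rot: [-0.001, 0.696, 0.718, -0.001]
contact_force: [0.5, -0.0, -1.9]
gripper_width: 0.402
grasp_force: 80.0
t: 23.55
eef_pos: [0.612, -0.0599, 0.3022]
tool_rot: [0.0, 0.696, 0.718, 0.0]
contact_force: [0.6, 0.2, -0.0]
gripper_width: 0.402
grasp_force: 80.1
(np.int64(129), array([ 0.6118, -0.0573, -0.0036, -0.0045]), np.float64(0.0007))
t 23.6 grasp [ 0.6125 -0.0599  0.1479] shift mm [-1.2  1.4 57.9] tool-y ang 1.8 q [ 0.35  0.53 -0.48  1.77  0.3   0.91 -0.23]
yaw needed (either) [np.float64(-0.5), np.float64(179.5)]
```

```bash
python3 -m pendant '[[0.025,-0.001,0.0018,0,0],[0.025,0,0,0.015,0],[0.025,0,0,0.006,0],[0.025,0,0,0.004,0],[0.025,0,0,0.003,0],[0.025,0,0,0.003,0],[0.025,0,0,0,0]]'
python3 - <<'E'
from h import *
n="scene"; p,d=bot.read_camera(n); P=cloud(n,d); P[p.min(2)<110]=9
print(side(n,P,(.614,-.061),.018,.055,.1,.035)); goto(.614,-.061,.09,2.3)
E
```

```text
t: 24.18
eef_pos: [0.6134, -0.0611, 0.2704]
tool_rot: [-0.0, 0.696, 0.718, -0.0]
contact_force: [-0.5, 0.2, -1.2]
gripper_width: 0.404
grasp_force: 80.1
(np.int64(116), array([ 0.6134, -0.0586,  0.0197, -0.0103]), np.float64(0.0008))
t 24.2 grasp [ 0.6135 -0.0611  0.1157] shift mm [ 0.   0.5 25.7] tool-y ang 1.8 q [ 0.34  0.58 -0.46  1.79  0.33  0.86 -0.24]
yaw needed (either) [np.float64(-0.5), np.float64(179.5)]
```

Inside without force; lower, release, rise and head for the brush.

```bash
python3 -m pendant '[[0.025,0,0,0.008,0],[0.025,0,0,0.008,0],[0.025,0,0,0.005,0],[0.025,0,0,0.003,0],[0.025,0,0,0.001,0],[0.025,0,0,0,0]]'; python3 -m pendant '[[0.0854,0,0,0,0],[0.0854,0,0,0,0],[0.0854,0,0,0,0],[0.0854,0,0,-0.02,0],[0.0854,0,0,-0.04,0],[0.0854,0,0,-0.04,0],[0.0854,0.035,-0.02,-0.01,0],[0.0854,0.035,-0.02,0,0],[0.0854,0.035,-0.02,0,0],[0.0854,0.035,-0.02,0,0]]' 60
python3 - <<'E'
from h import *
goto(.45,.192,.104,2)
for n in("top","scene"):
    p,d=bot.read_camera(n); P=cloud(n,d); cv2.imwrite(f"pics/{n}8.png",p)
    for nm,c,h in(("b36",(.614,-.06),.107),("brush",(.45,.192),.118),("b64",(.605,.195),.107),("b50",(.610,.053),.107)):
        m=(np.hypot(P[...,0]-c[0],P[...,1]-c[1])<.05)&(abs(P[...,2]-h)<.008)&(p.min(2)>60); print(n,nm,m.sum(),disc(P[m][:,:2]).round(4) if m.sum()>20 else "",np.median(P[m][:,2]).round(4))
p=cv2.imread("pics/top8.png"); s=cv2.imread("pics/scene8.png")
cv2.imwrite("pics/v8.png",np.hstack([cv2.resize(p[205:245,235:275],(400,400),interpolation=cv2.INTER_CUBIC),cv2.resize(s[195:245,355:405],(400,400),interpolation=cv2.INTER_CUBIC)]))
E
```

```text
t: 24.73
eef_pos: [0.6134, -0.061, 0.2452]
tool_rot: [-0.0, 0.696, 0.718, -0.0]
contact_force: [-0.4, -0.6, -1.6]
gripper_width: 0.404
grasp_force: 80.1
t: 25.57
eef_pos: [0.5282, 0.0776, 0.3566]
tool_rot: [0.001, 0.696, 0.718, 0.001]
contact_force: [0.1, 0.5, 0.3]
gripper_width: 0.998
grasp_force: 0.0
t 25.6 grasp [0.5285 0.0776 0.2016] shift mm [116.7 -75.2  97.5] tool-y ang 1.7 q [ 0.2   0.36 -0.57  1.91  0.24  0.94 -0.45]
yaw needed (either) [np.float64(-0.3), np.float64(179.7)]
top b36 84 [ 0.6148 -0.0601  0.0175] 0.105
top brush 111 [0.4506 0.1919 0.0166] 0.1163
top b64 119 [0.6049 0.1953 0.031 ] 0.1045
top b50 0  nan
scene b36 91 [ 0.6147 -0.0566  0.0171] 0.1049
scene brush 97 [0.4508 0.1937 0.0167] 0.1165
scene b64 231 [0.6049 0.1979 0.0313] 0.1056
scene b50 148 [0.6111 0.0558 0.0243] 0.105
  return _methods._mean(a, axis=axis, dtype=dtype,
  ret = ret.dtype.type(ret / rcount)
```

View pics/v8.png

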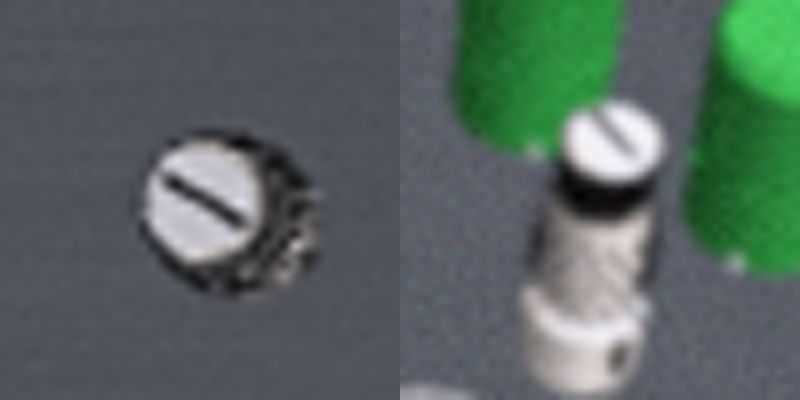

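Run:
```python
from h import *
a,b=at_z("top",(251.5,222.8),.1165),at_z("top",(259.2,227),.1165); print("line ang",np.degrees(np.arctan2(*(b-a)[1::-1])))
acc=[]
for n,c in(("top",(.5798,-.2858)),("scene",(.5785,-.282))):
    for k in range(4):
        p,d=bot.read_camera(n); P=cloud(n,d)
        dx=P[...,0]-c[0];dy=P[...,1]-c[1];r=np.hypot(dx,dy)
        m=(r<.018)&(P[...,2]>.1235)&(P[...,2]<.137)
        acc+=[(n,*(1000*v).round(0).tolist()) for v in np.c_[dx[m],dy[m],P[...,2][m],r[m]] if v[3]>.0095]
    print(n,[x[1:4] for x in acc if x[0]==n])
    cv2.imwrite(f"pics/nk_{n}.png",p)
p=cv2.imread("pics/nk_top.png");s=cv2.imread("pics/nk_scene.png")
u=proj("top",[[.5798,-.2858,.13]])[0];v=proj("scene",[[.5785,-.282,.13]])[0]; print(u,v)
cr=lambda i,q:cv2.resize(i[int(q[1])-16:int(q[1])+16,int(q[0])-16:int(q[0])+16],(400,400),interpolation=cv2.INTER_CUBIC)
cv2.imwrite("pics/v9.png",np.hstack([cr(p,u),cr(s,v)]))
```

```text
line ang -117.4744852899452
top [(12.0, 7.0, 133.0), (13.0, 3.0, 128.0), (10.0, 8.0, 126.0), (9.0, 7.0, 134.0), (9.0, 4.0, 135.0), (-4.0, -13.0, 124.0), (-9.0, -4.0, 136.0), (-8.0, -7.0, 134.0), (-11.0, -2.0, 132.0), (-11.0, -5.0, 132.0), (-11.0, -7.0, 135.0), (-16.0, -4.0, 124.0), (12.0, 7.0, 132.0), (12.0, 4.0, 132.0), (12.0, 1.0, 132.0), (10.0, 9.0, 128.0), (10.0, 6.0, 129.0), (10.0, 3.0, 131.0), (2.0, 10.0, 124.0), (-1.0, -13.0, 124.0), (-8.0, -8.0, 130.0), (-10.0, 14.0, 126.0), (-11.0, -1.0, 133.0), (-11.0, -4.0, 135.0), (-12.0, -6.0, 136.0), (12.0, 7.0, 135.0), (13.0, 3.0, 130.0), (12.0, 1.0, 133.0), (9.0, 7.0, 134.0), (9.0, 4.0, 133.0), (10.0, 0.0, 131.0), (-8.0, -8.0, 130.0), (-11.0, -2.0, 133.0), (-11.0, -4.0, 134.0), (-11.0, -7.0, 134.0), (13.0, 6.0, 130.0), (13.0, 3.0, 130.0), (13.0, 0.0, 130.0), (10.0, 8.0, 127.0), (10.0, 6.0, 131.0), (9.0, 4.0, 133.0), (10.0, 1.0, 132.0), (-8.0, -7.0, 134.0), (-10.0, 5.0, 124.0), (-11.0, -1.0, 135.0), (-11.0, -5.0, 130.0), (-11.0, -8.0, 130.0)]
scene [(9.0, -1.0, 133.0), (-10.0, 11.0, 124.0), (12.0, 0.0, 132.0), (12.0, 5.0, 135.0), (9.0, 6.0, 132.0), (11.0, -1.0, 127.0), (10.0, 2.0, 127.0), (10.0, 6.0, 129.0), (8.0, 8.0, 128.0), (-2.0, 14.0, 124.0), (12.0, 1.0, 132.0), (10.0, 2.0, 131.0), (11.0, 8.0, 135.0), (14.0, 1.0, 130.0), (13.0, 5.0, 131.0), (9.0, 5.0, 128.0), (10.0, -1.0, 130.0), (11.0, 4.0, 133.0), (15.0, 3.0, 131.0), (12.0, 4.0, 129.0), (11.0, 7.0, 130.0), (7.0, 7.0, 127.0), (9.0, 6.0, 136.0), (15.0, 4.0, 136.0), (13.0, 6.0, 135.0), (9.0, 6.0, 132.0), (12.0, 0.0, 128.0), (13.0, 5.0, 131.0), (11.0, 7.0, 130.0)]
[421.12704345 182.34332313] [219.59767131 178.14844795]
```

View pics/v9.png

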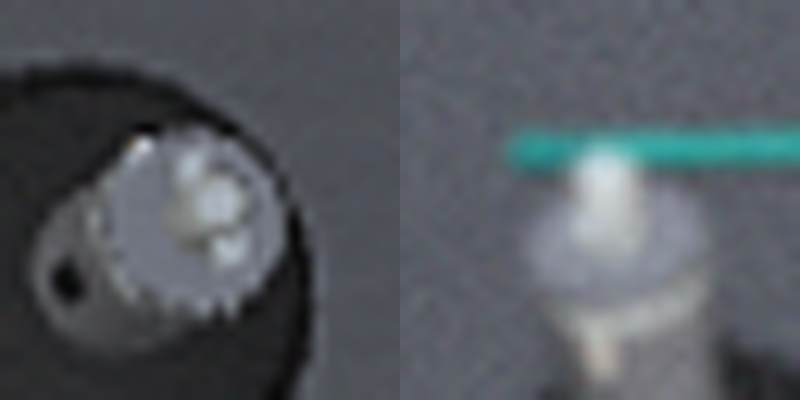

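```bash
python3 -m pendant '[[0.0854,0.029,-0.02,0,0],[0.0854,0.029,-0.02,0,0],[0.0854,0.029,-0.02,0,0],[0.0854,0.028,-0.016,0,0],[0.0854,0,0,0.02,0],[0.0854,0,0,0.02,0],[0.0854,0,0,0,0],[0.0854,0,0,0,0],[0.0854,0,0,0,0]]' 80; python3 -c "
from h import *
goto(.4497,.1915,.101)"
```

```text
t: 26.82
eef_pos: [0.4504, 0.1887, 0.3163]
tool_rot: [0.0, 0.697, 0.717, 0.0]
contact_force: [-0.2, 1.4, 0.2]
gripper_width: 1.0
grasp_force: 0.0
t 26.8 grasp [0.4505 0.1888 0.1613] shift mm [ 2.7 -0.7 60.3] tool-y ang 1.7 q [-0.    0.35 -0.62  2.04  0.27  0.83 -0.75]
```

```bash
python3 -m pendant '[[0.0854,0.0025,-0.0007,0,0],[0.0854,0,0,0.02,0],[0.0854,0,0,0.02,0],[0.0854,0,0,0.02,0],[0.0854,0,0,0,0],[0.0854,0,0,0,0]]' 80; python3 -c "
from h import *
goto(.4497,.1915,.101)"; python3 -m pendant '[[0.025,0,0,0,0],[0.025,0,0,0,0],[0.025,0,0,0,0],[0.025,0,0,0,0],[0.025,0,0,0,0],[0.025,0,0,0,0],[0.025,0,0,0,0]]' 100; python3 -c "
from h import *
goto(.4497,.1915,.101)"
```

```text
t: 27.32
eef_pos: [0.4491, 0.1914, 0.256]
tool_rot: [-0.0, 0.696, 0.718, -0.0]
contact_force: [0.0, 0.3, 0.2]
gripper_width: 1.001
grasp_force: 0.0
t 27.3 grasp [0.449  0.1914 0.101 ] shift mm [ 0.1  0.7 -0. ] tool-y ang 1.7 q [-0.06  0.44 -0.57  2.09  0.37  0.71 -0.84]
t: 27.9
eef_pos: [0.4493, 0.1918, 0.257]
tool_rot: [0.001, 0.696, 0.718, 0.001]
contact_force: [-1.7, -1.0, 10.3]
gripper_width: 0.373
grasp_force: 107.9
t 27.9 grasp [0.4496 0.1918 0.102 ] shift mm [-0.3  0.1  1. ] tool-y ang 1.8 q [-0.06  0.44 -0.57  2.09  0.37  0.71 -0.84]
```

```bash
python3 -m pendant '[[0.025,0,0,-0.02,0],[0.025,0,0,-0.04,0],[0.025,0,0,-0.04,0],[0.025,0,0,-0.04,0],[0.025,0,0,-0.04,0],[0.025,-0.038,0.009,0,0],[0.025,-0.038,0.009,0,0],[0.025,-0.038,0.009,0,0],[0.025,-0.038,0.009,0,0],[0.025,-0.038,0.009,0,0],[0.025,-0.038,0.009,0,0],[0.025,-0.038,0.009,0,0]]';python3 -m pendant '[[0.025,-0.038,0.009,0,0],[0.025,-0.038,0.009,0,0],[0.025,-0.038,0.009,0,0],[0.025,-0.035,0.009,0,0],[0.025,-0.03,0.009,0,0],[0.025,0,0,0,6.3],[0.025,0,0,0,6.3],[0.025,0,0,0,6.3],[0.025,0,0,0,6.3],[0.025,0,0,0,6.3],[0.025,0,0,0,6.3],[0.025,0,0,0,0]]';  python3 -m pendant '[[0.025,0,0,0,0],[0.025,0,0,0,0],[0.025,0,0,0,0]]';python3 - <<'E'
from h import *
goto(.5782,-.2858,.222,-36.2)
n="scene"; p,d=bot.read_camera(n); cv2.imwrite("pics/s10.png",cv2.resize(p[80:220,150:290],(560,560),interpolation=cv2.INTER_CUBIC)); P=cloud(n,d)
P[p.min(2)<110]=9
print(side(n,P,(.578,-.283),.022,.17,.21,.035))
E
```

```text
t: 28.9
eef_pos: [0.5199, -0.0744, 0.4359]
tool_rot: [0.0, 0.696, 0.718, -0.0]
contact_force: [1.2, 0.6, -1.3]
gripper_width: 0.374
grasp_force: 106.7
t: 29.9
eef_pos: [0.5704, -0.2497, 0.4356]
tool_rot: [-0.0, 0.892, 0.452, -0.0]
contact_force: [-0.5, -0.0, -2.4]
gripper_width: 0.374
grasp_force: 106.6
t: 30.15
eef_pos: [0.5705, -0.25, 0.4357]
tool_rot: [-0.0, 0.891, 0.455, -0.0]
contact_force: [0.7, 0.1, -1.8]
gripper_width: 0.374
grasp_force: 106.6
t 30.1 grasp [ 0.5705 -0.25    0.2807] shift mm [-24.5  27.3  58.6] tool-y ang -35.9 q [ 0.51  0.38 -0.26  1.64  0.11  1.14 -0.4 ]
yaw needed (either) [np.float64(0.3), np.float64(-179.7)]
(np.int64(19), array([ 0.6088, -0.2648, -0.0805, -0.1315]), np.float64(0.0007))
```

View pics/s10.png

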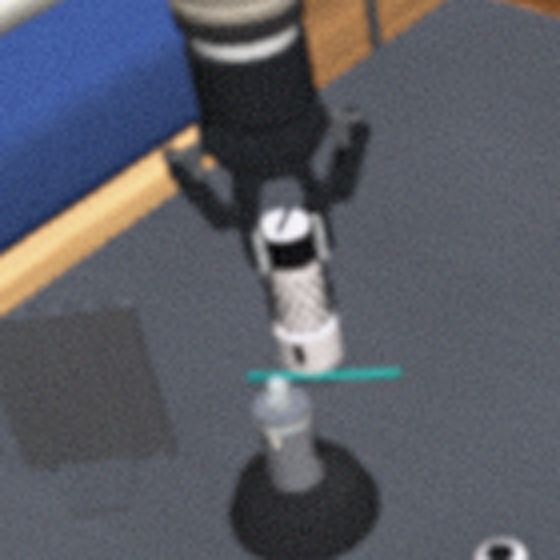

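```bash
python3 -m pendant '[[0.025,-0.0245,0.0273,0,0],[0.025,0,0,0.006,0],[0.025,0,0,0.006,0],[0.025,0,0,0,0],[0.025,0,0,0,0],[0.025,0,0,0,0]]';python3 - <<'E'
from h import *
goto(.5783,-.2860,.222,-36.2)
n="scene"; p,d=bot.read_camera(n); P=cloud(n,d)
P[p.min(2)<100]=9
print(side(n,P,(.578,-.282),.022,.166,.195,.035))
m=(np.hypot(P[...,0]-.579,P[...,1]+.282)<.028)&(P[...,2]<.195)&(P[...,2]>.1); print(np.percentile(P[m][:,2],[5,50]),m.sum())
print(side(n,P,(.578,-.282),.021,.07,.115,.035))
E
```

```text
t: 30.7
eef_pos: [0.5785, -0.2849, 0.4238]
tool_rot: [-0.0, 0.891, 0.455, 0.0]
contact_force: [0.7, 0.3, -1.2]
gripper_width: 0.373
grasp_force: 106.9
t 30.7 grasp [ 0.5785 -0.2848  0.2688] shift mm [-1.1  0.6 46.8] tool-y ang -35.9 q [ 0.54  0.42 -0.25  1.6   0.11  1.13 -0.36]
yaw needed (either) [np.float64(0.3), np.float64(-179.7)]
(np.int64(114), array([ 0.5779, -0.2829,  0.0271,  0.0129]), np.float64(0.0009))
[0.10525637 0.13203134] 288
(np.int64(119), array([ 0.5784, -0.2838, -0.0112,  0.0026]), np.float64(0.001))
```

```bash
python3 -m pendant '[[0.025,-0.001,0.0006,0,0],[0.025,0,0,0.012,0],[0.025,0,0,0.006,0],[0.025,0,0,0.004,0],[0.025,0,0,0.003,0],[0.025,0,0,0.003,0],[0.025,0,0,0,0],[0.025,0,0,0,0]]';python3 - <<'E'
from h import *
goto(.5783,-.2860,.222,-36.2); print(bot.get_obs()["torque"])
E
```

```text
t: 31.42
eef_pos: [0.5782, -0.287, 0.3956]
tool_rot: [-0.0, 0.891, 0.454, -0.0]
contact_force: [1.0, 0.6, -1.0]
gripper_width: 0.374
grasp_force: 106.9
t 31.4 grasp [ 0.5782 -0.287   0.2406] shift mm [ 0.9 -0.5 18.6] tool-y ang -36.0 q [ 0.54  0.45 -0.24  1.63  0.12  1.08 -0.36]
yaw needed (either) [np.float64(0.2), np.float64(-179.8)]
[0.05096564 0.0127654  0.04017639]
```

```bash
python3 -m pendant '[[0.025,0.0005,0,0.002,0],[0.025,0,0,0.002,0],[0.025,0,0,0.002,0],[0.025,0,0,0.002,0],[0.025,0,0,0,0],[0.025,0,0,0,0]]';python3 - <<'E'
from h import *
goto(.5783,-.2860,.222,-36.2); print(bot.get_obs()["torque"])
E
```

```text
t: 31.92
eef_pos: [0.5784, -0.2866, 0.3875]
tool_rot: [-0.0, 0.891, 0.454, -0.0]
contact_force: [0.1, 0.4, -0.7]
gripper_width: 0.375
grasp_force: 106.9
t 31.9 grasp [ 0.5784 -0.2866  0.2325] shift mm [ 0.5 -0.4 10.5] tool-y ang -36.0 q [ 0.54  0.46 -0.24  1.63  0.12  1.07 -0.37]
yaw needed (either) [np.float64(0.2), np.float64(-179.8)]
[-0.014139    0.01898827  0.01130782]
```

```bash
python3 -m pendant '[[0.025,0,0,0.003,0],[0.025,0,0,0.003,0],[0.025,0,0,0.003,0],[0.025,0,0,0.0015,0],[0.025,0,0,0,0],[0.025,0,0,0,0],[0.025,0,0,0,0]]';python3 - <<'E'
from h import *
goto(.5783,-.2860,.222,-36.2); print(bot.get_obs()["torque"])
E
```

```text
t: 32.5
eef_pos: [0.5784, -0.2866, 0.3771]
tool_rot: [-0.0, 0.891, 0.454, -0.0]
contact_force: [0.4, 0.1, -0.9]
gripper_width: 0.378
grasp_force: 107.4
t 32.5 grasp [ 0.5784 -0.2866  0.2221] shift mm [ 0.4 -0.4  0.1] tool-y ang -36.0 q [ 0.54  0.47 -0.24  1.64  0.13  1.05 -0.37]
yaw needed (either) [np.float64(0.2), np.float64(-179.8)]
[0.07742295 0.0714483  0.02670587]
```

```bash
python3 -m pendant '[[0.025,0,0,0.0005,0],[0.025,0,0,0,6.5],[0.025,0,0,0,6.5],[0.025,0,0,0,6.5],[0.025,0,0,0,6.5],[0.025,0,0,0,6.5],[0.025,0,0,0,6.5],[0.025,0,0,0,6.5],[0.025,0,0,0,6.5],[0.025,0,0,0,6.5],[0.025,0,0,0,0],[0.025,0,0,0,0]]';python3 - <<'E'
from h import *
goto(.5783,-.2860,.222,-36.2); print(bot.get_obs()["torque"])
E
```

```text
t: 33.5
eef_pos: [0.5787, -0.2867, 0.3771]
tool_rot: [0.0, 0.999, -0.038, 0.0]
contact_force: [0.1, -0.6, 1.3]
gripper_width: 0.378
grasp_force: 107.3
t 33.5 grasp [ 0.5789 -0.2868  0.2221] shift mm [-0.6 -0.7  0.1] tool-y ang -94.3 q [ 0.38  0.45 -0.02  1.66  0.01  1.03 -1.29]
yaw needed (either) [np.float64(-58.1), np.float64(121.9)]
[-0.25297821 -0.08943288  0.01493294]
```

```bash
python3 -m pendant '[[0.025,0,0,0,4],[0.025,0,0,0,4],[0.025,0,0,0,3],[0.025,0,0,0,0],[0.025,0,0,0,0]]';python3 - <<'E'
from h import *
goto(.5783,-.2860,.222,-36.2); print(bot.get_obs()["torque"])
for n in("top","scene"):
    p,d=bot.read_camera(n); cv2.imwrite(f"pics/{n}11.png",p)
E
```

```text
t: 33.92
eef_pos: [0.5786, -0.2867, 0.3771]
tool_rot: [0.0, 0.991, -0.133, 0.0]
contact_force: [-0.8, -0.9, 2.8]
gripper_width: 0.378
grasp_force: 107.6
t 33.9 grasp [ 0.5787 -0.2868  0.2221] shift mm [-0.5 -0.6  0.1] tool-y ang -105.3 q [ 0.35  0.45  0.02  1.66 -0.01  1.03 -1.47]
yaw needed (either) [np.float64(-69.1), np.float64(110.9)]
[-0.15913301  0.04941056 -0.00074232]
```

```bash
python3 -m pendant '[[0.025,0,0,0,3],[0.025,0,0,0,2],[0.025,0,0,0,0],[0.0854,0,0,0,0],[0.0854,0,0,0,0],[0.0854,0,0,0,0],[0.0854,0,0,0,0],[0.0854,0,0,0,0],[0.0854,0,0,-0.03,0],[0.0854,0,0,-0.04,0],[0.0854,0,0,-0.04,0],[0.0854,0,0,-0.03,0]]';python3 -m pendant '[[0.0854,-0.03,0,0,0],[0.0854,-0.04,0,0,0],[0.0854,-0.04,0,0,0],[0.0854,-0.04,0,0,0],[0.0854,-0.03,0,0,0],[0.0854,0,0,0,0],[0.0854,0,0,0,0]]'
python3 - <<'E'
from h import *
goto(.5783,-.2860,.222,-36.2)
v=[]
for n in("top","scene"):
    p,d=bot.read_camera(n); P=cloud(n,d); cv2.imwrite(f"pics/{n}12.png",p)
    for nm,c,h in(("b36",(.614,-.06),.107),("brush",(.579,-.285),.238),("b64",(.605,.195),.107),("b50",(.610,.053),.107)):
        m=(np.hypot(P[...,0]-c[0],P[...,1]-c[1])<.05)&(abs(P[...,2]-h)<.008)&(p.min(2)>60); print(n,nm,m.sum(),disc(P[m][:,:2]).round(4) if m.sum()>20 else "",np.median(P[m][:,2]).round(4))
    u=proj(n,[[.579,-.284,.2]])[0].astype(int); v.append(cv2.resize(p[u[1]-25:u[1]+25,u[0]-25:u[0]+25],(400,400),interpolation=cv2.INTER_CUBIC))
print(u); cv2.imwrite("pics/v12.png",np.hstack(v))
E
```

```text
t: 35.02
eef_pos: [0.5784, -0.2868, 0.5202]
tool_rot: [0.0, 0.984, -0.178, 0.001]
contact_force: [1.0, -1.0, -0.1]
gripper_width: 1.001
grasp_force: 0.0
t: 35.6
eef_pos: [0.4087, -0.2232, 0.5173]
tool_rot: [0.0, 0.984, -0.178, 0.001]
contact_force: [0.7, -0.3, 0.2]
gripper_width: 0.999
grasp_force: 0.0
t 35.6 grasp [ 0.4089 -0.2233  0.3623] shift mm [180.4  -0.7 140.6] tool-y ang -110.5 q [ 0.34  0.03  0.03  1.88 -0.    1.23 -1.56]
yaw needed (either) [np.float64(-74.3), np.float64(105.7)]
top b36 84 [ 0.6151 -0.0602  0.0172] 0.1049
top brush 127 [ 0.5792 -0.2861  0.0169] 0.2364
top b64 160 [0.605  0.1956 0.0313] 0.1046
top b50 117 [0.611  0.0538 0.0241] 0.1052
scene b36 93 [ 0.6143 -0.0572  0.0174] 0.1054
scene brush 85 [ 0.5793 -0.2824  0.0169] 0.2362
scene b64 231 [0.6047 0.1978 0.0318] 0.1054
scene b50 147 [0.6103 0.0558 0.0246] 0.1053
[214 160]
```

View pics/v12.png

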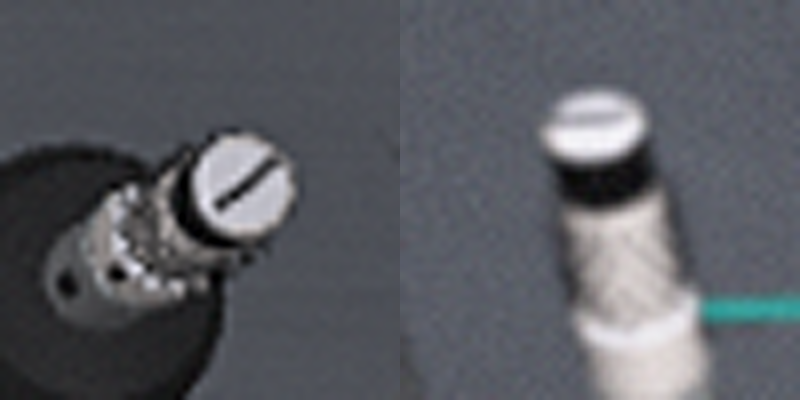

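View pics/scene12.png

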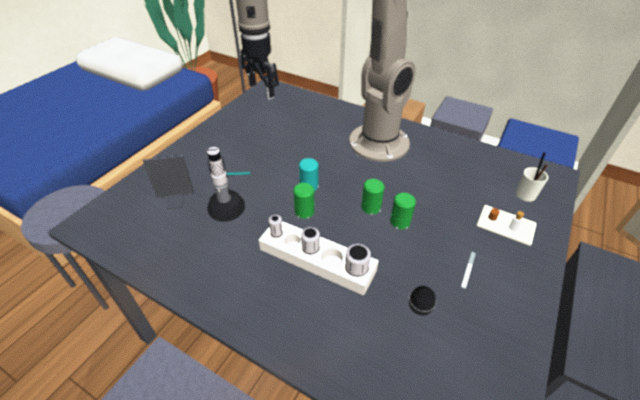

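The brush sits on the handle, its line turned about 75° from the lugs, top at 238 mm. The three silver barrels stand fully down in their wells (tops at 107 mm), and the bystanders are unmoved. Nothing touches the robot, so I am handing in.

```bash
python3 -c "
from h import *
print(bot.hand_in())"
```

```text
the job is handed in; nothing more can be done
None
```

I handed the job in at about 36 s robot time: the brush is locked on the handle, the 36, 50 and 64 mm barrels (43 and 57 were absent) stand fully down in their wells, and the bystanders look untouched; no verdict came back.

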